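# Feel along a freshly set inlay

## Robot

A 6-joint arm with a two-finger parallel gripper is mounted at the origin on the work surface. World frame = base frame: x ahead of the robot, y to its left, z up, the work surface at z = 0. Lengths are in m, angles in degrees, forces in N, time in s.
With the tool pointing down it reaches from about 0.4 to 0.825 m from the base axis. Payload 7 kg.
Tool frame: the origin (TCP) lies between the finger pads, 19 mm behind the fingertips; this is the grasp point; z points along the fingers, y is the line along which they close (so a half turn about z gives the same grasp; the last joint's range is limited). The gripper opens to 88 mm and grips with 3 to 60 N. Pads are 19 mm wide; open, the fingers measure 130 mm over their backs; the gripper's body (78 mm by 193 mm) begins 47 mm behind the grasp point.
Start: joints at [88.871, 20.546, 0.682, 0, -70.136, -16.507], TCP at [0.205, 0.643, 0.245] pointing down, gripper open.
Joint ranges: [-176.03, 176.03], [-82.01, 121.73], [-58.28, 71.71], [-173.87, 95.51], [-174.79, -0.11], [-173.66, 173.66]. Speed limits (degrees/s): [136.94, 136.94, 172.46, 180, 180, 180].

## Interface

Orientations are given as [roll, pitch, yaw] about the fixed x, y, z axes, in that order (R = Rz(yaw) Ry(pitch) Rx(roll)).
In Python, from plant import ctrl gives the robot as it stands. The module is installed in compiled form; this text tells all that it offers.
- The arm moves only by the shell command python3 -m creep 'ROWS'. ROWS is JSON, a list of rows, each an object with "grip": the closure, from 0 (fully open) to 1 (shut); "delta_pos": the shift along the tool's x, y, z scaled (see below), a list of three; "rotation": the turn, a rotation vector about the tool's x, y, z scaled (see below), a list of three. A call has 1 to 5 rows; each row is the pose to reach, as a shift and turn from the pose commanded when the call began, along the tool's axes at that moment; what a row does not reach only later rows make up. The controller multiplies each number of a shift by 10 cm and each number of a turn by pi/2 rad. A row lasts 1/10 s, in which the tool goes at most 50 mm and 8.59 degrees, less where a joint would pass 70% of its speed; a pose out of reach is approached as far as the arm can. A call with a number of a shift or a turn outside -1 to 1 is refused whole. A call with a gripper value outside its range is refused whole. The fingers move at their own pace and stop on an object; the grip force is fixed at half the most. Time passes only in rows, so rows that repeat a pose let the fingers close. It gives the time, the measured TCP pose, the force, the opening and the grip force at its end, in the units of the state.
- ctrl.get_obs(): the state, without advancing time (a new reading comes with each control period).
- ctrl.snapshot(name): name is "side" or "top"; returns a dict with "color" (480x640x3 uint8, red, green, blue), "intrinsics" (3x3 intrinsics, pixels), "R" (3x3) and "t" (3): a world point X has camera coordinates R X + t. Camera axes: x right, y down, z forward; pixel columns grow to the right and rows downward; lengths in m; the calibration is good to about 2 mm. A picture is of the moment at which its call begins. There is no depth.
- ctrl.close_job(): hands the job in; it is judged then, once.
The state is a dict: "clock": time; "joint_pos": joint angles; "qvel": joint speeds; "tau": joint torques, N m; "tool_pos": TCP position; "orientation": TCP orientation; "force": force on the tool from outside, world axes, zero at the start; "moment": the same for the moment, N m; "opening": finger opening in m; "gripper_force": force on a finger pad.
Only numpy, scipy, OpenCV 4.12 (cv2) and the standard library are available. Lean on these libraries where they do the work, as an engineer would, in place of code of your own. Each camera call takes 0.05 s, during which the arm holds its last target. There are 200 camera calls.

## Task

Check the dark inlay in the pale panel by touch: with the gripper shut and pointing straight down, set the fingertips on the large round disc at one end of the inlay, run them along the line, round the corner, to the small square at the other end, then lift off and leave the panel free. Keep the touch light but unbroken: the panel, which lies on foam, should stay pressed a few millimetres down all the way and never be pushed hard or be let up before the square. Stay on the line, touch the panel and its board nowhere else, and leave the tape roll, the glue bottle and the marking gauge where they are.

Things in the scene. Friction and masses are not known exactly. Their poses are not given: they have to be found in the camera images.
- pad: Fixed plywood board 300 x 250 x 12 mm, at any yaw; on it a grey foam pad 282 x 232 mm, top 38 mm above the bench; on that the pale panel, 260 x 210 x 16 mm, its top 54 mm above the bench when free. All concentric, sides parallel. Origin: centre of the board's underside, on the bench; x along the 300 mm side, y along the 250 mm side, z up.
- panel (a joint): How far the panel has sunk into the foam, in m: 0 free, grows as pressed, stop at 0.014. It sinks straight and level wherever pressed, never sideways. It starts to give at 1.5 N, then takes 0.5 N per mm (4 N at 5 mm), and springs back when let go. A light touch is 2 to 8 mm; more than 11 mm is pushed hard.
- inlay_start (a point): Centre of the dark round disc, 38 mm across, at the start of the inlay, on the panel's top face (moves down with it). The inlay is dark wood, flush, a straight line 8 mm wide, 170 mm from the disc to the corner. Axes as pad; the corner lies along +x from here.
- inlay_corner (a point): The inlay's square corner (plain, line meets line), on the panel's top face. The disc lies 170 mm away along -x, the square 125 mm away along +y. Axes as pad.
- inlay_end (a point): Centre of the dark square, 22 x 22 mm, at the end of the inlay, on the panel's top face. The corner lies 125 mm away along -y. Axes as pad.
- tape_roll: Bystander: roll of paper tape lying flat on the panel, 80 mm outside, 60 mm inside diameter, 24 mm high, 50 g, loose; its near side at least 45 mm from the inlay line. Origin: centre of its underside.
- glue_bottle: Bystander: white glue bottle with red cap standing on the bench to the robot's right of the board, 66 mm across, 190 mm high. Origin: centre of its underside.
- gauge: Bystander: wooden marking gauge standing on the bench to the robot's left of the board: head 30 x 70 x 55 mm with a brass screw on top (69 mm high), beam 200 x 20 x 20 mm along its x. Origin: under the centre of the head.

How it is judged (in metres and radians):
On the way, in this order (a step that is already met when the one before it is completed fails the run):
1. shut fingertips press lightly on the disc (TCP within 15 mm of its centre, panel down more than 1 mm) (horizontal distance between the grasp point and inlay_start below 0.015 m and z of the grasp point in the frame of inlay_corner between 0.011 and 0.03 m and value of joint panel above 0.001 m and contact force between the fingers and pad above 0.3 N), for 0.05 s.
2. the fingertips, still pressing, reach the corner (within 15 mm) (horizontal distance between the grasp point and inlay_corner below 0.015 m and z of the grasp point in the frame of inlay_corner between 0.011 and 0.03 m and value of joint panel above 0.001 m and contact force between the fingers and pad above 0.3 N), for 0.05 s.
3. the fingertips, still pressing, reach the square (within 15 mm) (horizontal distance between the grasp point and inlay_end below 0.015 m and z of the grasp point in the frame of inlay_corner between 0.011 and 0.03 m and value of joint panel above 0.001 m and contact force between the fingers and pad above 0.3 N), for 0.05 s.
At the end, for the whole second after the job is handed in: The fingertips have gone from disc to corner to square and let go: the panel is back up (sunk less than 1 mm), and the tape roll, bottle and gauge stand upright within 25 mm of where they began (value of joint panel below 0.001 m and distance of each of tape_roll, glue_bottle, gauge from where it was at the start of the episode below 0.025 m and angle between each of tape_roll, glue_bottle, gauge's own z axis and vertical below 0.2 rad); the robot touches nothing.
It fails at once if panel pushed hard (sunk more than 11 mm) (value of joint panel above 0.011 m).
It fails at once if fingers touch the panel or its board with the TCP more than 18 mm off the inlay line (contact force between the fingers and pad above 0.3 N and not ((x of the grasp point in the frame of inlay_corner between -0.188 and 0.018 m and y of the grasp point in the frame of inlay_corner between -0.018 and 0.018 m) or (x of the grasp point in the frame of inlay_corner between -0.018 and 0.018 m and y of the grasp point in the frame of inlay_corner between -0.018 and 0.143 m))).
It fails at once if contact broken on the way: low over the line (fingertips within 20 mm of the panel), more than 30 mm from both the disc's and the square's centre, with the panel up (((x of the grasp point in the frame of inlay_corner between -0.188 and 0.018 m and y of the grasp point in the frame of inlay_corner between -0.018 and 0.018 m) or (x of the grasp point in the frame of inlay_corner between -0.018 and 0.018 m and y of the grasp point in the frame of inlay_corner between -0.018 and 0.143 m)) and horizontal distance between the grasp point and inlay_start above 0.03 m and horizontal distance between the grasp point and inlay_end above 0.03 m and z of the grasp point in the frame of inlay_corner below 0.039 m and value of joint panel below 0.0004 m).
It fails at once if a bystander is moved more than 25 mm, lifted or tipped (distance of any of tape_roll, glue_bottle, gauge from where it was at the start of the episode above 0.025 m or angle between any of tape_roll, glue_bottle, gauge's own z axis and vertical above 0.3 rad).
It also fails if it takes over 48 s, if anything falls off the work surface, if the arm or the gripper's body presses on something with over 40 N, if the wrist force passes 120 N, or if a joint passes its speed limit or range.

## Working session

There is one attempt and no reset: what is moved stays moved. The work goes in short steps, Python scripts to look and compute and a shell command to move; the robot and the scene stay as the last step left them, time stands still between calls to the robot, and variables do not carry over. Pictures are saved under pics/ and viewed, at most 10 in all, crops included, and the job is handed in when it is done.

```bash
mkdir -p pics
python3 - <<'E'
from plant import ctrl
import cv2,json
o=ctrl.get_obs();print({k:o[k] for k in('clock','tool_pos','orientation','force','opening')})
for n in('top','side'):
    s=ctrl.snapshot(n);cv2.imwrite(f'pics/{n}1.png',s['color'][:,:,::-1]);print(n,s['intrinsics'],s['R'],s['t'])
E
```

```text
{'clock': 0.0, 'tool_pos': array([0.20436568, 0.64283995, 0.24442878]), 'orientation': array([ 1.79906741e+02, -7.13748362e-03, -1.76409741e+01]), 'force': array([0.12841109, 0.79985738, 0.58665216]), 'opening': 0.08795000791708597}
top [[500.76314453   0.         320.34793418]
 [  0.         500.76314453 234.49795868]
 [  0.           0.           1.        ]] [[ 0.02021732 -0.99970266  0.013633  ]
 [-0.9853573  -0.0222325  -0.16904644]
 [ 0.16929927 -0.01001571 -0.9855138 ]] [-0.01370334  0.59806945  1.35163615]
side [[516.57557476   0.         321.96380891]
 [  0.         516.57557476 238.29676918]
 [  0.           0.           1.        ]] [[ 0.87318953 -0.48730932 -0.0083466 ]
 [-0.24431346 -0.42282846 -0.87265516]
 [ 0.42172382  0.76403254 -0.48826561]] [-0.49491187  0.21518031  1.14743157]
```

View pics/top1.png

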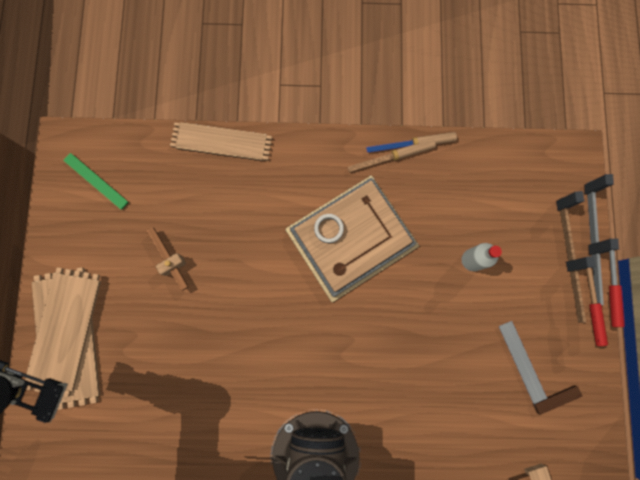

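View pics/side1.png

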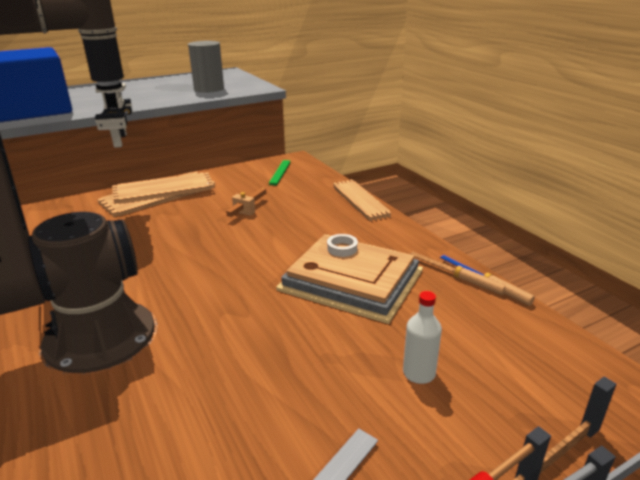

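The top view shows the disc near (340,269), the corner near (390,236) and the square near (366,200). The tape sits at (329,228), the bottle at (480,257) and the gauge at (170,264). I'll enlarge both views to read these more closely.

Run:
```python
import cv2
a=cv2.imread('pics/top1.png')[180:300,280:420];cv2.imwrite('pics/topc.png',cv2.resize(a,None,fx=5,fy=5,interpolation=cv2.INTER_CUBIC))
a=cv2.imread('pics/side1.png')[225:315,285:425];cv2.imwrite('pics/sidec.png',cv2.resize(a,None,fx=5,fy=5,interpolation=cv2.INTER_CUBIC))
```

```text
(no output)
```

View pics/topc.png

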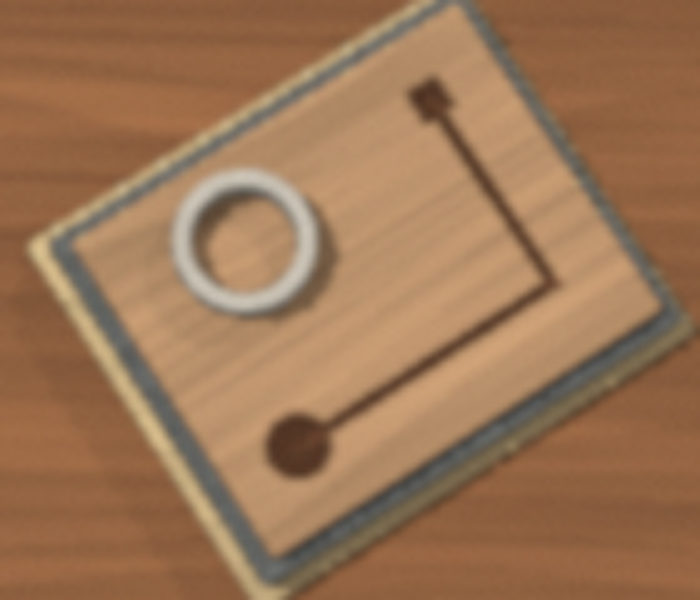

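View pics/sidec.png

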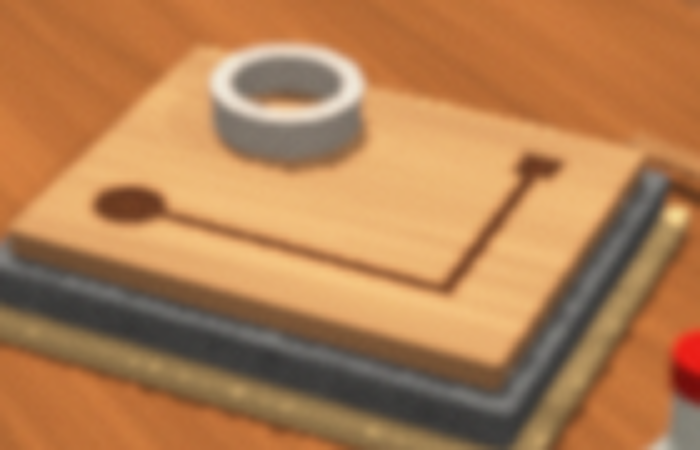

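In the top crop the disc is at (298,445), the corner at (551,284) and the square at (431,100). In the side crop they are at (129,204), (446,289) and (538,166). Next I'll fit the pad pose from these.

```bash
cat > h.py <<'E'
import numpy as np
from scipy.optimize import least_squares
K={'top':(500.763,320.348,234.498),'side':(516.576,321.964,238.297)}
R={'top':np.array([[0.02021732,-0.99970266,0.013633],[-0.9853573,-0.0222325,-0.16904644],[0.16929927,-0.01001571,-0.9855138]]),
'side':np.array([[0.87318953,-0.48730932,-0.0083466],[-0.24431346,-0.42282846,-0.87265516],[0.42172382,0.76403254,-0.48826561]])}
T={'top':np.array([-0.01370334,0.59806945,1.35163615]),'side':np.array([-0.49491187,0.21518031,1.14743157])}
def ray(n,u,v,z):
    f,cx,cy=K[n];d=R[n].T@[(u-cx)/f,(v-cy)/f,1];c=-R[n].T@T[n];return c+d*(z-c[2])/d[2]
E
python3 - <<'E'
from h import *
px={'top':np.array([[298,445],[551,284],[431,100]])/5+[279.6+.0,179.6],'side':np.array([[129,204],[446,289],[538,166]])/5+[284.6,224.6]}
L=np.array([[-.17,0],[0,0],[0,.125]])
P={n:np.array([ray(n,*p,.054)[:2] for p in px[n]]) for n in px}
for n in P: print(n,P[n].round(4).tolist())
def pts(q):
    c,s=np.cos(q[2]),np.sin(q[2]);return L@np.array([[c,s],[-s,c]])+q[:2]
for w in(['top'],['side'],['top','side']):
    r=least_squares(lambda q:np.concatenate([(pts(q)-P[n]).ravel() for n in w]),[.6,-.1,-.6])
    print(w,r.x.round(4),np.degrees(r.x[2]),pts(r.x).round(4).tolist(),abs(r.fun).max())
print('tape top',ray('top',279.6+246/5,179.6+242/5,.078),'bottle',ray('top',495,252,.19),'gauge',ray('top',170,264,.06))
E
```

```text
top [[0.5033, -0.0549], [0.5967, -0.1953], [0.7009, -0.1276]]
side [[0.504, -0.0541], [0.5988, -0.1957], [0.7024, -0.1264]]
['top'] [ 0.5968 -0.1962 -0.9869] -56.54250562801431 [[0.503, -0.0544], [0.5968, -0.1962], [0.701, -0.1273]] 0.0008623139831503701
['side'] [ 0.5985 -0.1956 -0.9821] -56.27035786719093 [[0.5041, -0.0543], [0.5985, -0.1956], [0.7025, -0.1262]] 0.00022416679246750615
['top', 'side'] [ 0.5977 -0.1959 -0.9845] -56.406063141779825 [[0.5036, -0.0543], [0.5977, -0.1959], [0.7018, -0.1267]] 0.0011147549544485713
tape top [ 0.61226203 -0.02353799  0.078     ] bottle [ 0.53958741 -0.43983805  0.19      ] gauge [0.50526621 0.40996058 0.06      ]
```

```bash
python3 -m creep '[{"grip":1,"delta_pos":[0,0,0],"rotation":[0,0,0.086]},{"grip":1,"delta_pos":[0,0,0],"rotation":[0,0,0.172]},{"grip":1,"delta_pos":[0,0,0],"rotation":[0,0,0.258]},{"grip":1,"delta_pos":[0,0,0],"rotation":[0,0,0.344]},{"grip":1,"delta_pos":[0,0,0],"rotation":[0,0,0.43]}]'
python3 -m creep '[{"grip":1,"delta_pos":[0.3,0.06,0],"rotation":[0,0,0]},{"grip":1,"delta_pos":[0.65,0.12,0],"rotation":[0,0,0]},{"grip":1,"delta_pos":[1,0.18,0],"rotation":[0,0,0]}]'
python3 -m creep '[{"grip":1,"delta_pos":[0.35,0.06,0],"rotation":[0,0,0]},{"grip":1,"delta_pos":[0.7,0.12,0],"rotation":[0,0,0]},{"grip":1,"delta_pos":[1,0.18,0],"rotation":[0,0,0]},{"grip":1,"delta_pos":[1,0.18,0],"rotation":[0,0,0]}]'
python3 -m creep '[{"grip":1,"delta_pos":[0,0,0],"rotation":[0,0,0]},{"grip":1,"delta_pos":[0,0,0],"rotation":[0,0,0]}]'
```

```text
clock: 0.6
tool_pos: [0.2044, 0.643, 0.2448]
orientation: [180.0, -0.0, -56.7]
force: [-0.0, -0.1, -0.5]
opening: 0.053
gripper_force: 0.0
clock: 0.9
tool_pos: [0.2451, 0.5488, 0.2445]
orientation: [179.9, -0.1, -56.3]
force: [0.5, 0.6, 0.5]
opening: 0.029
gripper_force: 0.0
clock: 1.3
tool_pos: [0.2862, 0.4536, 0.2455]
orientation: [180.0, -0.0, -56.5]
force: [0.6, 0.4, -0.0]
opening: 0.0011
gripper_force: 0.0
clock: 1.5
tool_pos: [0.2853, 0.4573, 0.2453]
orientation: [-180.0, 0.0, -56.3]
force: [0.7, 0.2, 0.8]
opening: 0.0005
gripper_force: 0.0
```

```bash
python3 -m creep '[{"grip":1,"delta_pos":[0.35,0.06,0],"rotation":[0,0,0]},{"grip":1,"delta_pos":[0.7,0.12,0],"rotation":[0,0,0]},{"grip":1,"delta_pos":[1,0.18,0],"rotation":[0,0,0]}]'
python3 -m creep '[{"grip":1,"delta_pos":[0.35,0.06,0],"rotation":[0,0,0]},{"grip":1,"delta_pos":[0.7,0.12,0],"rotation":[0,0,0]},{"grip":1,"delta_pos":[1,0.18,0],"rotation":[0,0,0]}]'
python3 -m creep '[{"grip":1,"delta_pos":[0.35,0.06,0],"rotation":[0,0,0]},{"grip":1,"delta_pos":[0.7,0.12,0],"rotation":[0,0,0]},{"grip":1,"delta_pos":[1,0.18,0],"rotation":[0,0,0]}]'
python3 -m creep '[{"grip":1,"delta_pos":[0.35,0.06,0],"rotation":[0,0,0]},{"grip":1,"delta_pos":[0.7,0.12,0],"rotation":[0,0,0]},{"grip":1,"delta_pos":[1,0.18,0],"rotation":[0,0,0]}]'
python3 -m creep '[{"grip":1,"delta_pos":[0.35,0.06,0],"rotation":[0,0,0]},{"grip":1,"delta_pos":[0.7,0.12,0],"rotation":[0,0,0]},{"grip":1,"delta_pos":[1,0.18,0],"rotation":[0,0,0]},{"grip":1,"delta_pos":[1,0.18,0],"rotation":[0,0,0]}]'
python3 -m creep '[{"grip":1,"delta_pos":[0.2,0.05,0],"rotation":[0,0,0]},{"grip":1,"delta_pos":[0.46,0.11,0],"rotation":[0,0,0]},{"grip":1,"delta_pos":[0.46,0.11,0],"rotation":[0,0,0]},{"grip":1,"delta_pos":[0.46,0.11,0],"rotation":[0,0,0]},{"grip":1,"delta_pos":[0.46,0.11,0],"rotation":[0,0,0]}]'
```

```text
clock: 1.8
tool_pos: [0.3259, 0.3632, 0.2449]
orientation: [180.0, -0.0, -56.3]
force: [0.2, 0.1, 0.6]
opening: 0.0005
gripper_force: 0.0
clock: 2.1
tool_pos: [0.3666, 0.2699, 0.2452]
orientation: [180.0, -0.0, -56.3]
force: [-0.2, 0.1, 0.4]
opening: 0.0001
gripper_force: 0.0
clock: 2.4
tool_pos: [0.4073, 0.1766, 0.2453]
orientation: [180.0, -0.0, -56.3]
force: [0.6, -0.1, -0.3]
opening: 0.0005
gripper_force: 0.0
clock: 2.7
tool_pos: [0.448, 0.0834, 0.2452]
orientation: [180.0, -0.0, -56.3]
force: [0.8, 0.3, 0.4]
opening: 0.0005
gripper_force: 0.0
clock: 3.1
tool_pos: [0.489, -0.0109, 0.2447]
orientation: [179.9, -0.0, -56.5]
force: [-0.8, 0.1, 0.8]
opening: 0.0008
gripper_force: 0.0
clock: 3.6
tool_pos: [0.504, -0.0527, 0.2451]
orientation: [180.0, 0.0, -56.3]
force: [-0.9, 0.0, 0.0]
opening: 0.0006
gripper_force: 0.0
```

```bash
python3 -m creep '[{"grip":1,"delta_pos":[0.01,0,0.3],"rotation":[0,0,0]},{"grip":1,"delta_pos":[0.01,0,0.6],"rotation":[0,0,0]},{"grip":1,"delta_pos":[0.01,0,0.8],"rotation":[0,0,0]},{"grip":1,"delta_pos":[0.01,0,1],"rotation":[0,0,0]},{"grip":1,"delta_pos":[0.01,0,1],"rotation":[0,0,0]}]'
python3 -m creep '[{"grip":1,"delta_pos":[0,0,0.2],"rotation":[0,0,0]},{"grip":1,"delta_pos":[0,0,0.4],"rotation":[0,0,0]},{"grip":1,"delta_pos":[0,0,0.55],"rotation":[0,0,0]},{"grip":1,"delta_pos":[0,0,0.6],"rotation":[0,0,0]},{"grip":1,"delta_pos":[0,0,0.6],"rotation":[0,0,0]}]'
python3 -m creep '[{"grip":1,"delta_pos":[0,0,0],"rotation":[0,0,0]},{"grip":1,"delta_pos":[0,0,0],"rotation":[0,0,0]}]'
python3 - <<'E'
from plant import ctrl
import cv2,numpy as np
t=ctrl.snapshot('top')['color'][180:300,270:410,::-1];s=ctrl.snapshot('side')['color'][215:315,275:425,::-1]
f=lambda a:cv2.resize(a,(400,400),interpolation=cv2.INTER_CUBIC)
cv2.imwrite('pics/hov.png',np.hstack([f(np.ascontiguousarray(t)),f(np.ascontiguousarray(s))]))
E
```

```text
clock: 4.1
tool_pos: [0.5028, -0.0538, 0.1431]
orientation: [179.8, 0.1, -56.3]
force: [-0.9, 0.2, 0.6]
opening: 0.0005
gripper_force: 0.0
clock: 4.6
tool_pos: [0.5048, -0.054, 0.0857]
orientation: [180.0, -0.0, -56.3]
force: [0.4, -0.4, 0.2]
opening: 0.0006
gripper_force: 0.0
clock: 4.8
tool_pos: [0.5053, -0.0542, 0.0864]
orientation: [-179.9, -0.0, -56.3]
force: [0.6, 0.0, 0.8]
opening: 0.0001
gripper_force: 0.0
```

View pics/hov.png

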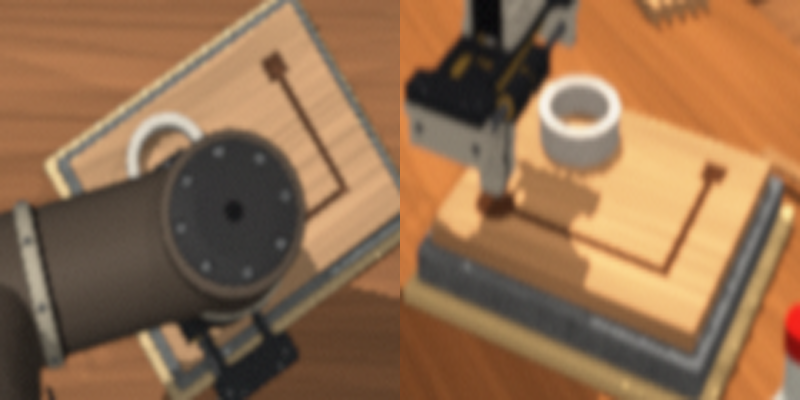

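The shut fingertips hover right over the disc (side panel, around (495,200)). Now I'll lower gently and watch the force.

```bash
python3 -m creep '[{"grip":1,"delta_pos":[0,0,0.05],"rotation":[0,0,0]},{"grip":1,"delta_pos":[0,0,0.1],"rotation":[0,0,0]},{"grip":1,"delta_pos":[0,0,0.1],"rotation":[0,0,0]},{"grip":1,"delta_pos":[0,0,0.1],"rotation":[0,0,0]}]'
python3 -m creep '[{"grip":1,"delta_pos":[0,0,0.02],"rotation":[0,0,0]},{"grip":1,"delta_pos":[0,0,0.04],"rotation":[0,0,0]},{"grip":1,"delta_pos":[0,0,0.04],"rotation":[0,0,0]},{"grip":1,"delta_pos":[0,0,0.04],"rotation":[0,0,0]}]'
python3 -m creep '[{"grip":1,"delta_pos":[0,0,0.02],"rotation":[0,0,0]},{"grip":1,"delta_pos":[0,0,0.03],"rotation":[0,0,0]},{"grip":1,"delta_pos":[0,0,0.03],"rotation":[0,0,0]},{"grip":1,"delta_pos":[0,0,0.03],"rotation":[0,0,0]}]'
python3 -m creep '[{"grip":1,"delta_pos":[0,0,0],"rotation":[0,0,0]},{"grip":1,"delta_pos":[0,0,0],"rotation":[0,0,0]}]'
```

```text
clock: 5.3
tool_pos: [0.5044, -0.0545, 0.075]
orientation: [180.0, 0.0, -56.3]
force: [-0.1, -0.4, 0.6]
opening: 0.0009
gripper_force: 0.0
clock: 5.7
tool_pos: [0.5048, -0.0544, 0.0715]
orientation: [-180.0, -0.0, -56.3]
force: [-0.1, 0.3, 2.3]
opening: 0.0005
gripper_force: 0.9
clock: 6.1
tool_pos: [0.5048, -0.0544, 0.0685]
orientation: [-180.0, -0.0, -56.3]
force: [1.0, -0.3, 2.7]
opening: 0.0003
gripper_force: 1.7
clock: 6.3
tool_pos: [0.5047, -0.0544, 0.0685]
orientation: [-180.0, -0.0, -56.3]
force: [0.7, 0.6, 2.9]
opening: 0.0002
gripper_force: 1.7
```

```bash
python3 -m creep '[{"grip":1,"delta_pos":[0,0,0.01],"rotation":[0,0,0]},{"grip":1,"delta_pos":[0,0,0.01],"rotation":[0,0,0]},{"grip":1,"delta_pos":[0.04,0,0.01],"rotation":[0,0,0]},{"grip":1,"delta_pos":[0.12,0,0.01],"rotation":[0,0,0]},{"grip":1,"delta_pos":[0.2,0,0.01],"rotation":[0,0,0]}]'
python3 -m creep '[{"grip":1,"delta_pos":[0.1,0,0],"rotation":[0,0,0]},{"grip":1,"delta_pos":[0.2,0,0],"rotation":[0,0,0]},{"grip":1,"delta_pos":[0.3,0,0],"rotation":[0,0,0]},{"grip":1,"delta_pos":[0.4,0,0],"rotation":[0,0,0]},{"grip":1,"delta_pos":[0.4,0,0],"rotation":[0,0,0]}]'
```

```text
clock: 6.8
tool_pos: [0.5156, -0.0715, 0.0672]
orientation: [180.0, 0.0, -56.3]
force: [-1.5, 2.5, 4.1]
opening: 0.0005
gripper_force: 2.0
clock: 7.3
tool_pos: [0.5389, -0.1058, 0.0674]
orientation: [-180.0, -0.1, -56.4]
force: [1.7, -2.6, 3.6]
opening: 0.0005
gripper_force: 1.9
```

```bash
python3 -m creep '[{"grip":1,"delta_pos":[0.1,0,0],"rotation":[0,0,0]},{"grip":1,"delta_pos":[0.2,0,0],"rotation":[0,0,0]},{"grip":1,"delta_pos":[0.3,0,0],"rotation":[0,0,0]},{"grip":1,"delta_pos":[0.4,0,0],"rotation":[0,0,0]},{"grip":1,"delta_pos":[0.5,0.01,0],"rotation":[0,0,0]}]'
python3 -m creep '[{"grip":1,"delta_pos":[0.1,0,0],"rotation":[0,0,0]},{"grip":1,"delta_pos":[0.2,0,0],"rotation":[0,0,0]},{"grip":1,"delta_pos":[0.3,0,0],"rotation":[0,0,0]},{"grip":1,"delta_pos":[0.4,0,0],"rotation":[0,0,0]},{"grip":1,"delta_pos":[0.5,0,0],"rotation":[0,0,0]}]'
python3 -m creep '[{"grip":1,"delta_pos":[0.07,0,0],"rotation":[0,0,0]},{"grip":1,"delta_pos":[0.07,0,0],"rotation":[0,0,0]},{"grip":1,"delta_pos":[0.07,0,0],"rotation":[0,0,0]},{"grip":1,"delta_pos":[0.07,0,0],"rotation":[0,0,0]}]'
```

```text
clock: 7.8
tool_pos: [0.5653, -0.1472, 0.0673]
orientation: [-180.0, -0.0, -56.3]
force: [-1.3, 3.0, 3.6]
opening: 0.0007
gripper_force: 2.0
clock: 8.3
tool_pos: [0.5928, -0.1889, 0.0673]
orientation: [180.0, 0.0, -56.3]
force: [-2.3, 2.6, 4.4]
opening: 0.0008
gripper_force: 2.0
clock: 8.7
tool_pos: [0.5969, -0.1943, 0.0678]
orientation: [-179.9, -0.1, -56.3]
force: [0.8, -1.4, 3.1]
opening: 0.0005
gripper_force: 1.9
```

```bash
python3 -m creep '[{"grip":1,"delta_pos":[0.01,-0.1,0],"rotation":[0,0,0]},{"grip":1,"delta_pos":[0.01,-0.2,0],"rotation":[0,0,0]},{"grip":1,"delta_pos":[0.01,-0.3,0],"rotation":[0,0,0]},{"grip":1,"delta_pos":[0.01,-0.4,0],"rotation":[0,0,0]},{"grip":1,"delta_pos":[0.01,-0.4,0],"rotation":[0,0,0]}]'
python3 -m creep '[{"grip":1,"delta_pos":[0.01,-0.1,0],"rotation":[0,0,0]},{"grip":1,"delta_pos":[0.01,-0.2,0],"rotation":[0,0,0]},{"grip":1,"delta_pos":[0.01,-0.3,0],"rotation":[0,0,0]},{"grip":1,"delta_pos":[0.01,-0.4,0],"rotation":[0,0,0]},{"grip":1,"delta_pos":[0.01,-0.5,0],"rotation":[0,0,0]}]'
```

```text
clock: 9.2
tool_pos: [0.632, -0.1712, 0.0672]
orientation: [-179.9, -0.0, -56.3]
force: [1.1, 3.7, 3.2]
opening: 0.0004
gripper_force: 2.0
clock: 9.7
tool_pos: [0.673, -0.1453, 0.0673]
orientation: [180.0, 0.0, -56.3]
force: [-2.6, -1.7, 3.9]
opening: 0.0005
gripper_force: 2.0
```

```bash
python3 -m creep '[{"grip":1,"delta_pos":[0,-0.1,0],"rotation":[0,0,0]},{"grip":1,"delta_pos":[0,-0.2,0],"rotation":[0,0,0]},{"grip":1,"delta_pos":[0,-0.33,0],"rotation":[0,0,0]},{"grip":1,"delta_pos":[0,-0.33,0],"rotation":[0,0,0]},{"grip":1,"delta_pos":[0,-0.33,0],"rotation":[0,0,0]}]'
python3 -m creep '[{"grip":1,"delta_pos":[0,0,0],"rotation":[0,0,0]},{"grip":1,"delta_pos":[0,0,0],"rotation":[0,0,0]},{"grip":1,"delta_pos":[0,0,0],"rotation":[0,0,0]}]'
python3 -c "
from plant import ctrl;import cv2
cv2.imwrite('pics/end.png',cv2.resize(ctrl.snapshot('side')['color'][200:320,275:435,::-1],(800,600),interpolation=cv2.INTER_CUBIC))"
```

```text
clock: 10.2
tool_pos: [0.7016, -0.1265, 0.0677]
orientation: [-179.8, -0.1, -56.3]
force: [1.1, 1.5, 4.3]
opening: 0.0004
gripper_force: 1.9
clock: 10.5
tool_pos: [0.7001, -0.1275, 0.0678]
orientation: [-179.9, -0.0, -56.3]
force: [2.7, 1.8, 3.1]
opening: 0.0005
gripper_force: 1.9
```

View pics/end.png

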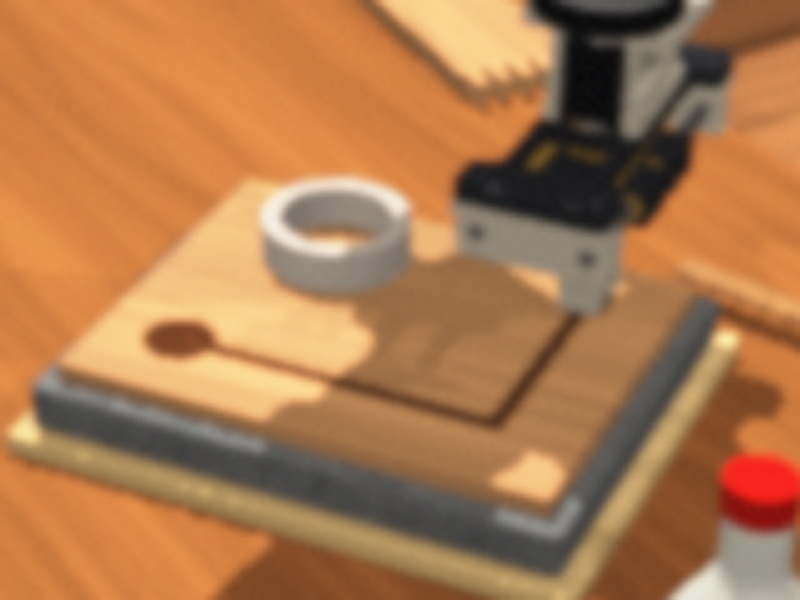

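The fingertips are on the square at about (585,305), the panel is pressed down, and the tape and bottle look untouched. Next I'll lift straight up.

```bash
python3 -m creep '[{"grip":1,"delta_pos":[0,0,-0.1],"rotation":[0,0,0]},{"grip":1,"delta_pos":[0,0,-0.3],"rotation":[0,0,0]},{"grip":1,"delta_pos":[0,0,-0.6],"rotation":[0,0,0]},{"grip":1,"delta_pos":[0,0,-1],"rotation":[0,0,0]},{"grip":1,"delta_pos":[0,0,-1],"rotation":[0,0,0]}]'
python3 -m creep '[{"grip":1,"delta_pos":[0,0,0],"rotation":[0,0,0]},{"grip":1,"delta_pos":[0,0,0],"rotation":[0,0,0]},{"grip":1,"delta_pos":[0,0,0],"rotation":[0,0,0]},{"grip":1,"delta_pos":[0,0,0],"rotation":[0,0,0]},{"grip":1,"delta_pos":[0,0,0],"rotation":[0,0,0]}]'
python3 -c "
from plant import ctrl
print(ctrl.close_job())"
```

```text
clock: 11.05
tool_pos: [0.7017, -0.1282, 0.1738]
orientation: [-179.7, -0.3, -56.3]
force: [-0.4, 0.4, 0.7]
opening: 0.0004
gripper_force: 0.0
clock: 11.55
tool_pos: [0.6995, -0.1275, 0.1665]
orientation: [179.9, 0.0, -56.3]
force: [0.4, -0.7, -0.6]
opening: 0.0004
gripper_force: 0.0
the job is handed in; nothing more can be done
None
```

The shut fingertips ran from the disc round the corner to the square with the panel about 5 mm down by TCP height, then lifted clear; I handed the job in at about 11.6 s, and no verdict came back.

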